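# Latch the photometer's vial carriage in measuring position

### The job

Push the photometer's sprung vial carriage by its red front plate with a fingertip, straight in all the way to its end stop, then let go so that it springs back and is caught by the stop pin half-way, with the vial in the light beam. Only push: the vial stays seated in its holder, nothing is lifted, and the spare vial, amber bottle and white jar beside the instrument stay where they stand.

Things in the scene. Friction and masses are not known exactly. Their poses are not given: they have to be found in the camera images.
- push_face (a point): Centre of the outer face of the red upright push plate at the near end of the carriage (56 mm wide, 12 thick, from 14 to 72 mm above the table); 45 mm above the table, moves with the carriage. x = level push direction, y = left, z = up. In front is bare table; a 12 mm high base begins 40 mm behind the face (carriage out). Within 90 mm behind the face nothing ever stands above 72 mm.
- carriage (a joint): How far the carriage is in, m: 0 out (start), 0.060 end stop, 0.030 caught by the stop pin with the vial in the beam. A spring drives it out: 4 N at 0, 9 N at 0.060; from 0.044 on a cam sets the pin and adds about 3 N. Let go before the pin is set, it returns to 0; let go from the end stop, it springs back at about 0.2 m/s to 0.030 and stays.
- stop_pin (a joint): How far the stop pin (steel, yellow knob, left of the carriage) has moved in across the carriage, m: 0 to 0.002 not set (start), about 0.016 set. The carriage's own cam sets it between carriage 0.044 and 0.060; beyond 0.009 it catches the carriage; it stays by friction.
- beam (a point): Point on the light beam midway between the two heads (black and grey, each 55 mm square, 100 mm high, 77 mm apart), 74 mm above the table, fixed to the instrument; x along the push direction. It lies 190 mm beyond push_face when the carriage is out. Instrument base: 260 x 200 x 12 mm.
- vial_mid (a point): Centre of the amber sample vial with white cap (26 mm diameter, 60 mm high), standing loose in the black square holder (38 mm, 28 mm high, 2 mm play each side) on the carriage, 160 mm beyond push_face; centre 64 mm and top 94 mm above the table.
- spare_vial_mid (a point): Centre of an identical loose vial standing on the table beside the instrument (26 mm diameter, 60 mm high). Not to be disturbed.
- amber_bottle_mid (a point): Centre of an amber reagent bottle with red cap (64 mm diameter, 125 mm high) standing on the table beside the instrument. Not to be disturbed.
- reagent_jar_mid (a point): Centre of a white jar with red cap (60 mm diameter, 80 mm high) standing on the table beside the instrument. Not to be disturbed.
Not all that is in view belongs to the job. Leave any turquoise look-alike of the part that bears vial_mid alone.

How it is judged:
On the way, in this order (a step that is already met when the one before it is completed fails the run):
1. the fingers have pushed the carriage in to its end stop (55 of 60 mm or more) and the stop pin is set (contact force between the fingers and anything else above 1 N and value of joint carriage above 0.055 m and value of joint stop_pin above 0.009 m), for 0.05 s.
2. let go, it has sprung back onto the stop pin at 30 mm (within 4 mm) (value of joint carriage between 0.026 and 0.034 m and value of joint stop_pin above 0.009 m and contact force between the fingers and anything else below 0.2 N), for 0.2 s.
At the end, for the whole second after the job is handed in: The carriage rests against the set stop pin (carriage 30 mm within 4 mm, pin in by more than 9 mm), the vial stands upright in its holder within 8 mm of the beam, and the spare vial, bottle and jar stand upright within 20 mm of where they were (value of joint carriage between 0.026 and 0.034 m and value of joint stop_pin above 0.009 m and velocity of joint carriage between -0.005 and 0.005 m/s and x of vial_mid in the frame of beam between -0.008 and 0.008 m and z of vial_mid in the frame of beam below 0.002 m and angle between each of vial_mid, spare_vial_mid, amber_bottle_mid, reagent_jar_mid's own z axis and vertical below 0.2 rad and distance of each of spare_vial_mid, amber_bottle_mid, reagent_jar_mid from where it was at the start of the episode below 0.02 m); the robot touches nothing.
It fails at once if the sample vial is lifted out of its holder or tipped (z of vial_mid in the frame of beam above 0.002 m or angle between vial_mid's own z axis and vertical above 0.35 rad).
It fails at once if the spare vial is pushed away, lifted or tipped (distance of spare_vial_mid from where it was at the start of the episode above 0.02 m or angle between spare_vial_mid's own z axis and vertical above 0.3 rad).
It fails at once if the amber bottle is pushed away, lifted or tipped (distance of amber_bottle_mid from where it was at the start of the episode above 0.02 m or angle between amber_bottle_mid's own z axis and vertical above 0.3 rad).
It fails at once if the reagent jar is pushed away, lifted or tipped (distance of reagent_jar_mid from where it was at the start of the episode above 0.02 m or angle between reagent_jar_mid's own z axis and vertical above 0.3 rad).
It also fails if it takes over 40 s, if anything falls off the work surface, if the arm or the gripper's body presses on something with over 40 N, if the wrist force passes 120 N, or if a joint passes its speed limit or range.

### The arm

A 6-joint arm with a two-finger parallel gripper is mounted at the origin on the work surface. World frame = base frame: x ahead of the robot, y to its left, z up, the work surface at z = 0. Lengths are in m, angles in rad, forces in N, time in s.
With the tool pointing down it reaches from about 0.35 to 0.775 m from the base axis. Payload 5.5 kg.
Tool frame: the origin (TCP) lies at the very end of the fingers, on their centre line; the grasp point (between the pads) lies 19 mm behind it (bot.grasp_offset is the z of the grasp point in the tool frame, in m); z points along the fingers, y is the line along which they close (so a half turn about z gives the same grasp; the last joint's range is limited). The gripper opens to 85 mm and grips with 20 to 120 N. Pads are 22 mm wide; open, the fingers measure 114 mm over their backs; the gripper's body (76 mm by 85 mm) begins 54 mm behind the grasp point. The pads swing forward as they close: fully open they stand 13 mm farther back than shut.
Start: joints at [-0.14, 0.313, 0.046, 1.304, 0, 1.431], TCP at [0.575, -0, 0.231] pointing down, gripper open.
Joint ranges: [-2.76, 2.76], [-0.86, 1.69], [-1.03, 1.26], [-2.2, 2.34], [-1.47, 1.5], [-3.14, 3.14]. Speed limits (rad/s): [2.57, 2.57, 3.14, 3.14, 3.14, 3.14].

### API

Orientations are given as a rotation vector (axis times angle).
In Python, from bench import bot, optics gives the robot as it stands. The module is installed in compiled form; this text tells all that it offers.
- The arm moves only by the tool servo_tool, never from a script. Its argument "targets" is a list of rows, each an object of numbers: "dx", "dy", "dz": the shift along the tool's x, y, z in m; "rx", "ry", "rz": the turn, a rotation vector about the tool's x, y, z in rad; "jaw": the finger opening in m, from 0 to 0.0854. A call has 1 to 20 rows; each row is the pose to reach, as a shift and turn from the pose commanded when the call began, along the tool's axes at that moment; what a row does not reach only later rows make up. A row lasts 1/10 s, in which the tool goes at most 50 mm and 8.59 degrees, less where a joint would pass 70% of its speed; a pose out of reach is approached as far as the arm can. A call with a gripper value outside its range is refused whole. The fingers move at their own pace and stop on an object; "grip_force" is the grip in N (left out, the last holds). Time passes only in rows, so rows that repeat a pose let the fingers close. It gives the time, the measured TCP pose, the force and the opening at its end, in the units of the state.
- bot.sense(): the state, without advancing time (a new reading comes with each control period).
- optics.snapshot(name): name is "scene" or "side" or "wrist"; returns the picture (400x640x3 uint8, blue, green, red); there is no depth.
- optics.calibration(name): a dict with "mtx" (3x3 intrinsics, pixels), "rvec" (rotation vector, rad) and "tvec" (3), from world to camera coordinates, as OpenCV has them. Camera axes: x right, y down, z forward; pixel columns grow to the right and rows downward; lengths in m; the calibration is good to about 2 mm. A picture is of the moment at which its call begins: read the wrist's pose just before it. calibration takes no time and is no camera call; for the wrist camera it gives the pose at the moment of the call.
- bot.job_done(): hands the job in, once; it reports no verdict.
The state is a dict: "t": time; "joints": joint angles; "qd": joint speeds; "effort": joint torques, N m; "position": TCP position; "tool_rot": TCP orientation; "force": force on the tool from outside, world axes, zero at the start; "ft_torque": the same for the moment, N m; "width": finger opening in m.
Only numpy, scipy, OpenCV 4.12 (cv2) and the standard library are available. Lean on these libraries where they do the work, as an engineer would, in place of code of your own. Each camera call takes 0.05 s, during which the arm holds its last target. There are 200 camera calls.

## Working session

There is one attempt and no reset: what is moved stays moved. The work goes in short steps, Python scripts to look and compute and a tool call to move; the robot and the scene stay as the last step left them, time stands still between calls to the robot, and variables do not carry over. Pictures are saved under pics/ and viewed, on a budget of 10 in all, crops included, one or two more only if the job needs it, and the job is handed in when it is done.

Besides the shell and the picture viewer there is one more tool, called after "Emit:" as name(argument=value, ...), one argument or row to a line, values as JSON. servo_tool: Moves the arm, as the interface text tells. Its arguments: {"type":"object","properties":{"targets":{"type":"array"},"grip_force":{"type":"number"}},"required":["targets"]}

```bash
mkdir -p pics; python3 - <<'E'
from bench import bot, optics
import cv2
for n in ("scene","side"):
    cv2.imwrite(f"pics/{n}0.png",optics.snapshot(n))
    c=optics.calibration(n); print(n,c)
s=bot.sense();print(s)
E
```

```text
scene {'mtx': array([[383.85114849,   0.        , 317.51329961],
       [  0.        , 383.85114849, 193.82148891],
       [  0.        ,   0.        ,   1.        ]]), 'rvec': array([ 1.35420217,  2.40153258, -0.75589047]), 'tvec': array([ 0.31281016, -0.41474744,  1.05936936])}
side {'mtx': array([[489.12340936,   0.        , 326.99117759],
       [  0.        , 489.12340936, 203.79625751],
       [  0.        ,   0.        ,   1.        ]]), 'rvec': array([ 0.49102759, -2.55266593,  1.41789472]), 'tvec': array([0.58877949, 0.17520493, 0.83920008])}
{'t': 0.1, 'joints': array([-1.39601615e-01,  3.13936208e-01,  4.51197085e-02,  1.30357544e+00,
        1.27403558e-05,  1.43119187e+00]), 'qd': array([-0.00075364, -0.00204918,  0.00185356,  0.00034403, -0.00121372,
        0.00019296]), 'effort': array([ 3.58776997e-03, -4.81727242e+01,  2.99244744e+01,  1.27543980e-02,
       -1.12281841e-04,  1.60051752e-05]), 'position': array([5.74569481e-01, 5.37994727e-05, 2.30502906e-01]), 'tool_rot': array([-2.22053160e+00, -2.22053788e+00,  1.49183167e-03]), 'force': array([ 0.25970203, -0.33139921,  0.56861321]), 'ft_torque': array([ 0.01680705, -0.00515105, -0.04259566]), 'width': 0.08549400419253052}
```

View pics/scene0.png

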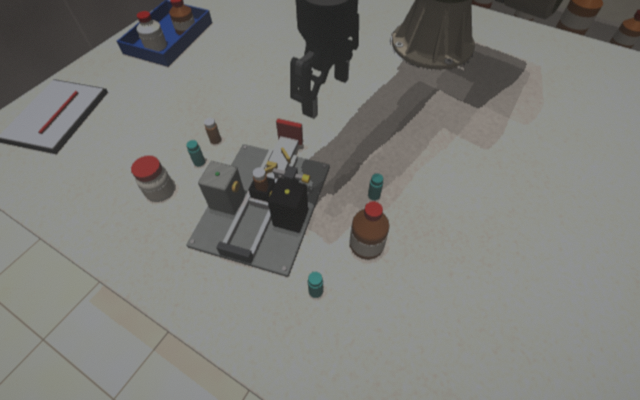

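View pics/side0.png

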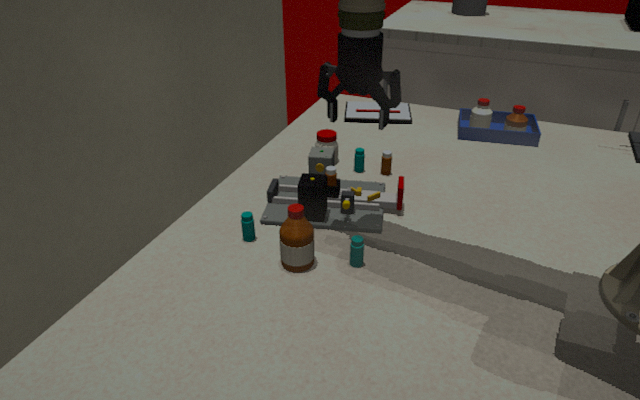

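Scene view: the red plate is at (289,131), with the sample vial at (260,180) between the grey head (222,185) and the black head (289,203). In the side view the plate is at (401,193).

Things that could be mistaken for the plate: the jar cap (147,167), the bottle cap (373,210), the pen (58,112) and the red caps in the tray. The turquoise vials at (195,152), (376,186) and (315,284) are decoys. The upright rectangle at (289,131) on the carriage fits the description, so I'll check it in a close crop.

```bash
cat > h.py <<'E'
import numpy as np, cv2
from bench import bot, optics
def ray(n,uv,z):
    c=optics.calibration(n); R=cv2.Rodrigues(c["rvec"])[0]; C=-R.T@c["tvec"]
    p=cv2.undistortPoints(np.array(uv,float).reshape(-1,1,2),c["mtx"],None).reshape(-1,2)
    d=np.c_[p,np.ones(len(p))]@R
    return C+d*((z-C[2])/d[:,2])[:,None]
def red(im):
    h=cv2.cvtColor(im,cv2.COLOR_BGR2HSV)
    return ((h[...,0]<8)|(h[...,0]>172))&(h[...,1]>150)&(h[...,2]>60)
E
python3 - <<'E'
from h import *
a=cv2.imread("pics/scene0.png");b=cv2.imread("pics/side0.png")
for n,im,(u0,u1,v0,v1) in (("scene",a,(265,315,110,155)),("side",b,(385,420,165,220))):
    m=np.zeros(im.shape[:2],np.uint8); m[v0:v1,u0:u1]=red(im)[v0:v1,u0:u1]
    c=max(cv2.findContours(m,cv2.RETR_EXTERNAL,cv2.CHAIN_APPROX_NONE)[0],key=cv2.contourArea)
    q=cv2.approxPolyDP(c,2.0,True).reshape(-1,2); print(n,cv2.contourArea(c),q.tolist())
    print(ray(n,q,0.072).round(3).tolist())
A=cv2.resize(a[105:275,185:335],None,fx=3.4,fy=3.4,interpolation=cv2.INTER_CUBIC)[:578]
B=cv2.resize(b[165:240,375:415],None,fx=7,fy=7,interpolation=cv2.INTER_CUBIC)
o=np.zeros((580,795,3),np.uint8);o[:578,:510]=A;o[:525,512:792]=B[:525]
cv2.imwrite("pics/crop1.png",np.clip(o*1.5,0,255).astype(np.uint8))
E
```

```text
scene 22.5 [[278, 120], [300, 125]]
[[0.516, -0.147, 0.072], [0.505, -0.1, 0.072]]
side 50.5 [[400, 176], [398, 188], [401, 192], [403, 177]]
[[0.519, -0.149, 0.072], [0.51, -0.095, 0.072], [0.5, -0.081, 0.072], [0.512, -0.147, 0.072]]
```

View pics/crop1.png

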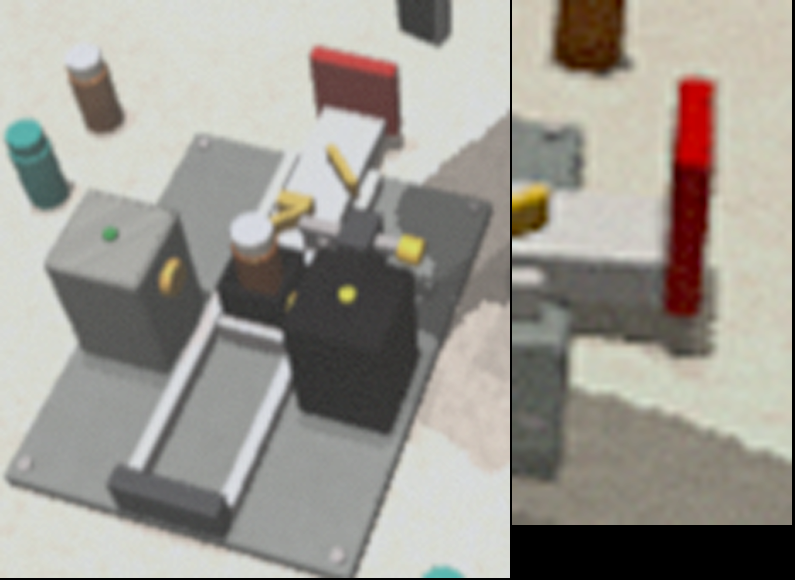

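The crop confirms it: the plate is an upright red rectangle joined to the white slide, and the holder on that slide carries the amber vial with the white cap. Next I'll get the push direction and face centre from the base corners, the lamp dots and the plate's top edges.

```bash
python3 - <<'E'
from h import *
f=lambda P:[(185+x/3.4,105+y/3.4) for x,y in P]
g=lambda P:[(375+(x-512)/7,165+y/7) for x,y in P]
base=ray("scene",f([(198,135),(490,203),(352,577),(8,478)]),.012)[:,:2]
print("base",base.round(4).tolist(),[np.linalg.norm(base[i]-base[i-1]).round(3) for i in range(4)])
print("dirs",[np.degrees(np.arctan2(*(d[::-1]))).round(2) for d in (base[2]-base[1],base[3]-base[0],base[0]-base[1],base[3]-base[2])])
L=ray("scene",f([(110,234),(347,294)]),.1)[:,:2];print("lamps",L.round(4).tolist(),"mid",L.mean(0).round(4),"len",np.linalg.norm(L[0]-L[1]).round(4),"perp",np.degrees(np.arctan2(*((L[0]-L[1])[::-1])))+0)
print("scene top oL,oR,iR,iL",ray("scene",f([(311,48),(397,62),(398,76),(312,60)]),.072)[:,:2].round(4).tolist())
print("side top",ray("side",g([(680,80),(712,80),(712,163),(680,165)]),.072)[:,:2].round(4).tolist())
E
```

```text
base [[0.57, -0.209], [0.5221, -0.0195], [0.7696, 0.0439], [0.8182, -0.146]] [np.float64(0.256), np.float64(0.195), np.float64(0.255), np.float64(0.196)]
dirs [np.float64(14.36), np.float64(14.25), np.float64(-75.81), np.float64(-75.63)]
lamps [[0.7039, -0.1448], [0.6719, -0.0168]] mid [ 0.6879 -0.0808] len 0.1319 perp -75.96562284466165
scene top oL,oR,iR,iL [[0.5156, -0.1511], [0.4987, -0.0994], [0.5083, -0.0926], [0.5237, -0.1448]]
side top [[0.5209, -0.1458], [0.5116, -0.1496], [0.4987, -0.0986], [0.5074, -0.0938]]
```

Emit:
servo_tool(
  targets=[
    {"dx": -0.03,"dy": -0.03,"rz": 0.14,"jaw": 0},
    {"dx": -0.06,"dy": -0.06,"rz": 0.28,"jaw": 0},
    {"dx": -0.09,"dy": -0.09,"rz": 0.42,"jaw": 0},
    {"dx": -0.12,"dy": -0.115,"rz": 0.56,"jaw": 0},
    {"dx": -0.14,"dy": -0.128,"rz": 0.7,"jaw": 0},
    {"dx": -0.14,"dy": -0.128,"rz": 0.84,"jaw": 0},
    {"dx": -0.14,"dy": -0.128,"rz": 0.98,"jaw": 0},
    {"dx": -0.14,"dy": -0.128,"rz": 1.12,"jaw": 0},
    {"dx": -0.14,"dy": -0.128,"rz": 1.25,"jaw": 0},
    {"dx": -0.14,"dy": -0.128,"rz": 1.322,"jaw": 0},
    {"dx": -0.14,"dy": -0.128,"rz": 1.322,"jaw": 0},
    {"dx": -0.14,"dy": -0.128,"rz": 1.322,"jaw": 0},
    {"dx": -0.14,"dy": -0.128,"rz": 1.322,"jaw": 0},
  ],
)

```text
invalid input
```

Emit:
servo_tool(
  targets=[
    {"dx": -0.03,"dy": -0.03,"dz": 0.0,"rx": 0.0,"ry": 0.0,"rz": 0.14,"jaw": 0.001},
    {"dx": -0.06,"dy": -0.06,"dz": 0.0,"rx": 0.0,"ry": 0.0,"rz": 0.28,"jaw": 0.001},
  ],
  grip_force=20,
)

```text
t: 0.3
position: [0.5144, -0.06, 0.2303]
tool_rot: [-2.512, -1.885, 0.002]
force: [0.3, -1.5, -0.2]
width: 0.059
```

Emit:
servo_tool(
  targets=[
    {"dx": -0.03,"dy": -0.014,"dz": 0.0,"rx": 0.0,"ry": 0.0,"rz": 0.14,"jaw": 0.0},
    {"dx": -0.06,"dy": -0.028,"dz": 0.0,"rx": 0.0,"ry": 0.0,"rz": 0.28,"jaw": 0.0},
    {"dx": -0.085,"dy": -0.04,"dz": 0.0,"rx": 0.0,"ry": 0.0,"rz": 0.42,"jaw": 0.0},
    {"dx": -0.096,"dy": -0.043,"dz": 0.0,"rx": 0.0,"ry": 0.0,"rz": 0.56,"jaw": 0.0},
    {"dx": -0.096,"dy": -0.043,"dz": 0.0,"rx": 0.0,"ry": 0.0,"rz": 0.7,"jaw": 0.0},
    {"dx": -0.096,"dy": -0.043,"dz": 0.0,"rx": 0.0,"ry": 0.0,"rz": 0.84,"jaw": 0.0},
    {"dx": -0.096,"dy": -0.043,"dz": 0.0,"rx": 0.0,"ry": 0.0,"rz": 0.96,"jaw": 0.0},
    {"dx": -0.096,"dy": -0.043,"dz": 0.0,"rx": 0.0,"ry": 0.0,"rz": 1.042,"jaw": 0.0},
    {"dx": -0.096,"dy": -0.043,"dz": 0.0,"rx": 0.0,"ry": 0.0,"rz": 1.042,"jaw": 0.0},
    {"dx": -0.096,"dy": -0.043,"dz": 0.0,"rx": 0.0,"ry": 0.0,"rz": 1.042,"jaw": 0.0},
  ],
  grip_force=20,
)

```text
t: 1.3
position: [0.447, -0.1403, 0.2311]
tool_rot: [-3.117, -0.393, 0.001]
force: [-0.8, 0.2, -0.4]
width: -0.0003
```

```bash
python3 - <<'E'
from h import *
s=bot.sense();R=cv2.Rodrigues(s["tool_rot"])[0];print(s["position"],R.round(4),s["joints"].round(2),s["force"],s["width"])
d=np.array([.9692,.2462,0]);print("in tool",(R.T@(np.array([.505,-.1255,.045])-s["position"])).round(4))
w=optics.calibration("wrist");print({k:np.round(v,3).tolist() for k,v in w.items()})
cv2.imwrite("pics/wrist1.png",optics.snapshot("wrist"))
E
```

```text
[ 0.4469991  -0.14030133  0.23105106] [[ 9.687e-01  2.482e-01 -4.000e-04]
 [ 2.482e-01 -9.687e-01  3.000e-04]
 [-3.000e-04 -4.000e-04 -1.000e+00]] [-0.48  0.11 -0.21  1.25  0.    2.42] [-0.79092026  0.2238215  -0.39025049] -0.0002589572178422075
in tool [5.99e-02 1.00e-04 1.86e-01]
{'mtx': [[292.598, 0.0, 316.048], [0.0, 292.598, 200.435], [0.0, 0.0, 1.0]], 'rvec': [-2.285, 1.774, 0.267], 'tvec': [-0.248, 0.342, 0.496]}
```

View pics/wrist1.png

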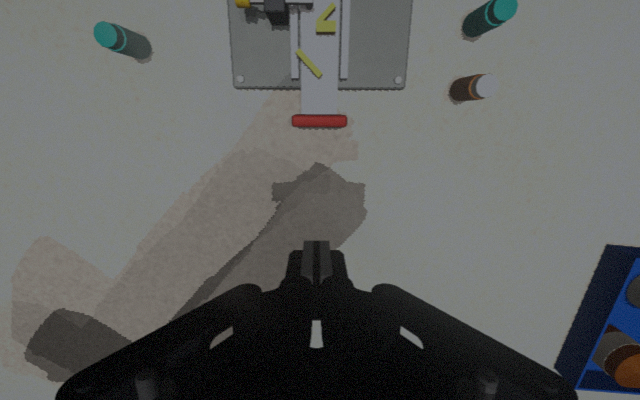

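The wrist view shows the plate's top edge from (292,121) to (347,121). The closed fingertips at (316,250) are square to it and centred, and the space in front of the plate is clear. I'll do one refining measurement while moving down to 35 mm.

Emit:
servo_tool(
  targets=[
    {"dx": 0.0,"dy": 0.0,"dz": 0.04,"rx": 0.0,"ry": 0.0,"rz": 0.0,"jaw": 0.0},
    {"dx": 0.0,"dy": 0.0,"dz": 0.08,"rx": 0.0,"ry": 0.0,"rz": 0.0,"jaw": 0.0},
    {"dx": 0.0,"dy": 0.0,"dz": 0.12,"rx": 0.0,"ry": 0.0,"rz": 0.0,"jaw": 0.0},
    {"dx": 0.0,"dy": 0.0,"dz": 0.16,"rx": 0.0,"ry": 0.0,"rz": 0.0,"jaw": 0.0},
    {"dx": 0.0,"dy": 0.0,"dz": 0.185,"rx": 0.0,"ry": 0.0,"rz": 0.0,"jaw": 0.0},
    {"dx": 0.0,"dy": 0.0,"dz": 0.195,"rx": 0.0,"ry": 0.0,"rz": 0.0,"jaw": 0.0},
    {"dx": 0.0,"dy": 0.0,"dz": 0.195,"rx": 0.0,"ry": 0.0,"rz": 0.0,"jaw": 0.0},
    {"dx": 0.0,"dy": 0.0,"dz": 0.195,"rx": 0.0,"ry": 0.0,"rz": 0.0,"jaw": 0.0},
  ],
)

```text
t: 2.15
position: [0.4481, -0.1408, 0.0374]
tool_rot: [3.116, 0.39, 0.002]
force: [-0.3, -0.7, 0.5]
width: -0.0003
```

```bash
python3 - <<'E'
from h import *
s=bot.sense();R=cv2.Rodrigues(s["tool_rot"])[0]
im=optics.snapshot("wrist");cv2.imwrite("pics/wrist2.png",im)
m=red(im).astype(np.uint8);n,l,st,ce=cv2.connectedComponentsWithStats(m)
for i in range(1,n):
    if st[i,4]>60:
        x,y,w,h=st[i,:4]; P=ray("wrist",[(x,y),(x+w,y),(x,y+h),(x+w,y+h)],.072)
        print(st[i],((P-s["position"])@R).round(4).tolist())
print(s["position"],s["force"],s["t"])
E
```

```text
[ 282  125  114   32 2883] [[0.0701, -0.0108, -0.0346], [0.0701, 0.0301, -0.0345], [0.0587, -0.0112, -0.0346], [0.0586, 0.031, -0.0345]]
[ 0.44812098 -0.14082324  0.03735295] [-0.31341621 -0.67187033  0.53454763] 2.15
```

View pics/wrist2.png

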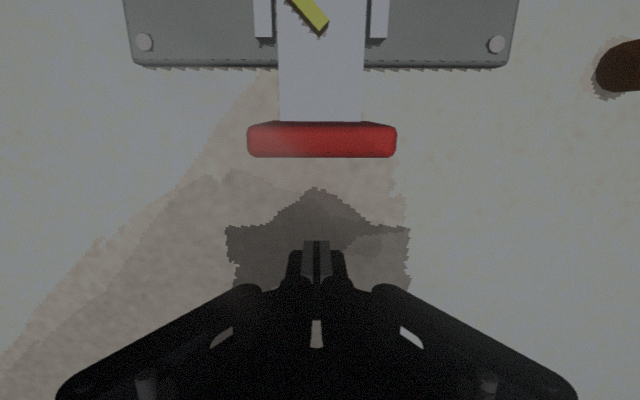

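The plate runs from 247 to 397 px (centre 322, row 157) and the fingertips are at 316 px, so the lateral error is about 2 mm. The face is 58.6 mm ahead of the TCP, so contact should come at about 47 mm. I'll push part of the way and watch the force.

Emit:
servo_tool(
  targets=[
    {"dx": 0.01,"dy": 0.001,"dz": 0.0,"rx": 0.0,"ry": 0.0,"rz": 0.0,"jaw": 0.0},
    {"dx": 0.022,"dy": 0.002,"dz": 0.0,"rx": 0.0,"ry": 0.0,"rz": 0.0,"jaw": 0.0},
    {"dx": 0.034,"dy": 0.002,"dz": 0.0,"rx": 0.0,"ry": 0.0,"rz": 0.0,"jaw": 0.0},
    {"dx": 0.042,"dy": 0.002,"dz": 0.0,"rx": 0.0,"ry": 0.0,"rz": 0.0,"jaw": 0.0},
    {"dx": 0.046,"dy": 0.002,"dz": 0.0,"rx": 0.0,"ry": 0.0,"rz": 0.0,"jaw": 0.0},
    {"dx": 0.05,"dy": 0.002,"dz": 0.0,"rx": 0.0,"ry": 0.0,"rz": 0.0,"jaw": 0.0},
    {"dx": 0.054,"dy": 0.002,"dz": 0.0,"rx": 0.0,"ry": 0.0,"rz": 0.0,"jaw": 0.0},
    {"dx": 0.06,"dy": 0.002,"dz": 0.0,"rx": 0.0,"ry": 0.0,"rz": 0.0,"jaw": 0.0},
    {"dx": 0.065,"dy": 0.002,"dz": 0.0,"rx": 0.0,"ry": 0.0,"rz": 0.0,"jaw": 0.0},
    {"dx": 0.07,"dy": 0.002,"dz": 0.0,"rx": 0.0,"ry": 0.0,"rz": 0.0,"jaw": 0.0},
  ],
)

```text
t: 3.2
position: [0.5135, -0.1254, 0.036]
tool_rot: [3.117, 0.388, -0.007]
force: [-5.6, -3.0, 4.4]
width: 0.0002
```

In contact, with about 6 N against the push and roughly 20 mm in. I'll keep going to near the end stop.

Emit:
servo_tool(
  targets=[
    {"dx": 0.005,"dy": 0.0,"dz": 0.0,"rx": 0.0,"ry": 0.0,"rz": 0.0,"jaw": 0.0},
    {"dx": 0.01,"dy": 0.0,"dz": 0.0,"rx": 0.0,"ry": 0.0,"rz": 0.0,"jaw": 0.0},
    {"dx": 0.015,"dy": 0.0,"dz": 0.0,"rx": 0.0,"ry": 0.0,"rz": 0.0,"jaw": 0.0},
    {"dx": 0.02,"dy": 0.0,"dz": 0.0,"rx": 0.0,"ry": 0.0,"rz": 0.0,"jaw": 0.0},
    {"dx": 0.025,"dy": 0.0,"dz": 0.0,"rx": 0.0,"ry": 0.0,"rz": 0.0,"jaw": 0.0},
    {"dx": 0.029,"dy": 0.0,"dz": 0.0,"rx": 0.0,"ry": 0.0,"rz": 0.0,"jaw": 0.0},
    {"dx": 0.032,"dy": 0.0,"dz": 0.0,"rx": 0.0,"ry": 0.0,"rz": 0.0,"jaw": 0.0},
    {"dx": 0.034,"dy": 0.0,"dz": 0.0,"rx": 0.0,"ry": 0.0,"rz": 0.0,"jaw": 0.0},
  ],
)

```text
t: 4.0
position: [0.5445, -0.1177, 0.036]
tool_rot: [3.116, 0.387, -0.012]
force: [-12.0, -7.1, 8.3]
width: -0.0002
```

Emit:
servo_tool(
  targets=[
    {"dx": 0.002,"dy": 0.0,"dz": 0.0,"rx": 0.0,"ry": 0.0,"rz": 0.0,"jaw": 0.0},
    {"dx": 0.004,"dy": 0.0,"dz": 0.0,"rx": 0.0,"ry": 0.0,"rz": 0.0,"jaw": 0.0},
    {"dx": 0.006,"dy": 0.0,"dz": 0.0,"rx": 0.0,"ry": 0.0,"rz": 0.0,"jaw": 0.0},
    {"dx": 0.008,"dy": 0.0,"dz": 0.0,"rx": 0.0,"ry": 0.0,"rz": 0.0,"jaw": 0.0},
    {"dx": 0.008,"dy": 0.0,"dz": 0.0,"rx": 0.0,"ry": 0.0,"rz": 0.0,"jaw": 0.0},
  ],
)

```text
t: 4.5
position: [0.5522, -0.1158, 0.036]
tool_rot: [3.116, 0.387, -0.012]
force: [-11.2, -5.2, 8.0]
width: -0.0001
```

Emit:
servo_tool(
  targets=[
    {"dx": 0.001,"dy": 0.0,"dz": 0.0,"rx": 0.0,"ry": 0.0,"rz": 0.0,"jaw": 0.0},
    {"dx": 0.002,"dy": 0.0,"dz": 0.0,"rx": 0.0,"ry": 0.0,"rz": 0.0,"jaw": 0.0},
    {"dx": 0.003,"dy": 0.0,"dz": 0.0,"rx": 0.0,"ry": 0.0,"rz": 0.0,"jaw": 0.0},
    {"dx": 0.003,"dy": 0.0,"dz": 0.0,"rx": 0.0,"ry": 0.0,"rz": 0.0,"jaw": 0.0},
  ],
)

```text
t: 4.9
position: [0.5522, -0.1158, 0.036]
tool_rot: [3.116, 0.385, -0.021]
force: [-19.6, -9.3, 15.1]
width: 0.0
```

The TCP stopped advancing while the force rose from about 12 N to 21 N, so this looks like the end stop. I'll check the pin by picture before letting go.

```bash
python3 - <<'E'
from h import *
a=optics.snapshot("scene");b=optics.snapshot("side")
cv2.imwrite("pics/scene3.png",a)
A=cv2.resize(a[105:275,185:335],None,fx=3.4,fy=3.4,interpolation=cv2.INTER_CUBIC)[:578]
B=cv2.resize(b[140:240,315:395],None,fx=3.5,fy=3.5,interpolation=cv2.INTER_CUBIC)
o=np.zeros((580,795,3),np.uint8);o[:578,:510]=A;o[:350,512:792]=B
cv2.imwrite("pics/crop3.png",np.clip(o*1.5,0,255).astype(np.uint8))
E
```

```text
(no output)
```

View pics/crop3.png

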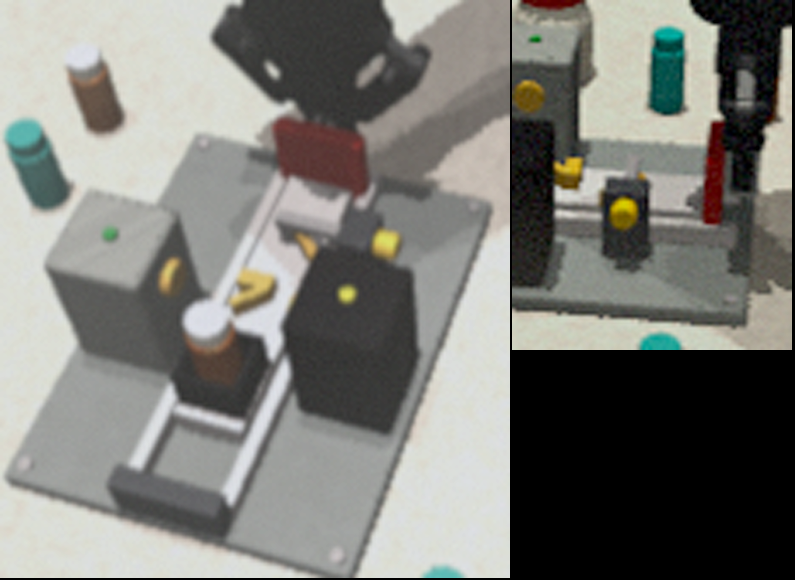

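The pin's yellow knob moved in from crop pixel (410,248) to (385,243), about 14 mm, so the pin is set. The vial is upright and the plate sits at (320,155), pressed well in. Now I'll pull straight back to let go.

Emit:
servo_tool(
  targets=[
    {"dx": -0.035,"dy": 0.0,"dz": 0.0,"rx": 0.0,"ry": 0.0,"rz": 0.0,"jaw": 0.0},
    {"dx": -0.075,"dy": 0.0,"dz": 0.0,"rx": 0.0,"ry": 0.0,"rz": 0.0,"jaw": 0.0},
    {"dx": -0.105,"dy": 0.0,"dz": 0.0,"rx": 0.0,"ry": 0.0,"rz": 0.0,"jaw": 0.0},
    {"dx": -0.12,"dy": 0.0,"dz": 0.0,"rx": 0.0,"ry": 0.0,"rz": 0.0,"jaw": 0.0},
    {"dx": -0.12,"dy": 0.0,"dz": 0.0,"rx": 0.0,"ry": 0.0,"rz": 0.0,"jaw": 0.0},
    {"dx": -0.12,"dy": 0.0,"dz": 0.0,"rx": 0.0,"ry": 0.0,"rz": 0.0,"jaw": 0.0},
    {"dx": -0.12,"dy": 0.0,"dz": 0.0,"rx": 0.0,"ry": 0.0,"rz": 0.0,"jaw": 0.0},
    {"dx": -0.12,"dy": 0.0,"dz": 0.0,"rx": 0.0,"ry": 0.0,"rz": 0.0,"jaw": 0.0},
  ],
)

```text
t: 5.8
position: [0.444, -0.1436, 0.0364]
tool_rot: [3.117, 0.391, 0.001]
force: [-0.2, -0.5, -0.9]
width: 0.0003
```

```bash
python3 - <<'E'
from h import *
s=bot.sense();print(s["t"],s["position"],s["force"])
a=optics.snapshot("scene");b=optics.snapshot("side");w=optics.snapshot("wrist");cv2.imwrite("pics/w4.png",w)
A=cv2.resize(a[105:275,185:335],None,fx=3.4,fy=3.4,interpolation=cv2.INTER_CUBIC)[:578]
B=cv2.resize(b[140:240,315:395],None,fx=3.5,fy=3.5,interpolation=cv2.INTER_CUBIC)
o=np.zeros((580,795,3),np.uint8);o[:578,:510]=A;o[:350,512:792]=B
o[360:535,512:792]=cv2.resize(w,(280,175))
cv2.imwrite("pics/crop4.png",np.clip(o*1.5,0,255).astype(np.uint8))
E
```

```text
5.8 [ 0.44396438 -0.14358102  0.03638652] [-0.16186464 -0.4805886  -0.88798983]
```

View pics/crop4.png

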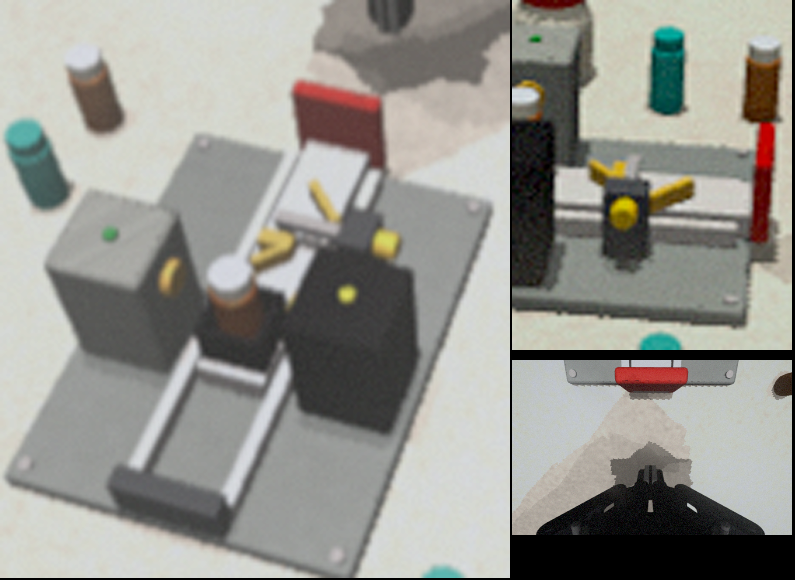

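The carriage is caught half-way. The plate is at crop (338,125), between its out and end positions, the pin is still in at (385,243), and the vial is upright between the heads with its cap at (230,270). The spare vial hasn't moved and the fingers are clear. One numeric check of vial against beam, then I hand in.

```bash
python3 - <<'E'
from h import *
f=lambda x,y:(185+x/3.4,105+y/3.4)
d=np.array([.9692,.2462])
cap=ray("scene",[f(230,268)],.094)[0,:2]; top=ray("scene",[f(294,84),f(382,98)],.072)[:,:2].mean(0); top0=ray("scene",[f(311,48),f(397,62)],.072)[:,:2].mean(0)
print("vial-beam along",(cap-[.6879,-.0808])@d,"carriage",(top-top0)@d)
bot.job_done()
E
```

```text
vial-beam along -0.0016117992361953703 carriage 0.030993299701121732
the job is handed in; nothing more can be done
```

I pushed the carriage in with the closed fingertips and let go. It sprang back and was caught half-way by the stop pin, with the vial in the beam, and I handed the job in at about 6 s. The interface reports no verdict, so the result below rests on my own checks.

- **End stop:** the fingertips stopped advancing while the push force rose from about 12 N to 21 N. The picture showed the pin's knob moved in by about 14 mm.
- **After letting go:** I measured the carriage at 31 mm in (30 mm wanted) and the vial 1.6 mm from the beam along the push direction. The vial stood upright, the pin was still in, and the fingers were clear with no contact force.
- **Beside the instrument:** the spare vial looked unmoved in the last picture. I did not measure the bottle or the jar afterwards, but the arm never went near them.
- **Problems along the way:**
  - The first move call was refused as invalid, and a rewritten one went through.
  - One colour mask caught only part of the red plate, so I read its edges from the picture instead.

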